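Stopper a reaction tube and lock it with a joint clip

ROBOT

A 6-joint arm with a two-finger parallel gripper is mounted at the origin on the work surface; the furniture and walls round the work are solid. World frame = base frame: x ahead of the robot, y to its left, z up, the work surface at z = 0. Lengths are in mm, angles in degrees, forces in N, time in s.
With the tool pointing down it reaches from about 300 to 850 mm from the base axis. Payload 4.2 kg.
Tool frame: the origin (TCP) lies on the centre line of the jaws, within the pads' length; the fingertips stand 14 mm ahead of it and the grasp point (between the pads) lies 5 mm behind it (env.finger_overhang is the z of the fingertips in the tool frame, in mm); z points along the fingers, y is the line along which they close (so a half turn about z gives the same grasp; the last joint's range is limited). The gripper opens to 91 mm and grips with 3 to 60 N. Pads are 32 mm wide; open, the fingers measure 118 mm over their backs; the gripper's body (76 mm by 178 mm) begins 60 mm behind the grasp point.
Start: joints at [-74.37, 18.312, 89.639, -0, 72.044, -1.146], TCP at [165.967, -550.542, 227.976] pointing down, gripper open.
Joint ranges: [-177.97, 177.97], [-48.28, 115.42], [12.27, 149.76], [-77.06, 257.06], [2.81, 150.46], [-146.56, 146.56]. Speed limits (degrees/s): [147.25, 147.25, 180, 180, 180, 180].

INTERFACE

Orientations are given as [roll, pitch, yaw] about the fixed x, y, z axes, in that order (R = Rz(yaw) Ry(pitch) Rx(roll)).
In Python, from workcell import sensors, viewer, env gives the robot as it stands. The module is installed in compiled form; this text tells all that it offers.
- The arm moves only by the tool step_arm, never from a script. Its argument "plan" is one flat list of numbers, 6 for each row, row after row: the shift along the tool's x, y, z in cm, then the turn, a rotation vector about the tool's x, y, z in rad. In form: [x, y, z, wx, wy, wz, x, y, z, wx, wy, wz, ...]. A call has 1 to 5 rows; each row shifts and turns the commanded pose from where the row before left it, along the tool's axes as they then stand; what a row does not reach is not made up. A row lasts 1/12 s, in which the tool goes at most 41.7 mm and 7.16 degrees, less where a joint would pass 70% of its speed; a pose out of reach is approached as far as the arm can. A call is refused whole if a number of a shift passes 4.17 or a number of a turn 0.125, either way. A call with a gripper value outside its range is refused whole. "hand" is the finger opening in cm, from 0 to 9.12, set as the call begins (left out, the last holds). The fingers move at their own pace and stop on an object; "newtons" is the grip in N (left out, the last holds). Time passes only in rows, so rows that do not move let the fingers close. It gives the time, the measured TCP pose, the force, the opening and the grip force at its end, in the units of the state.
- sensors.state(): the state, without advancing time (a new reading comes with each control period).
- viewer.grab_frame(name): name is "scene" or "top" or "wrist"; returns a dict with "img" (384x512x3 uint8, red, green, blue), "fx", "fy", "cx", "cy" (pixels), "position" and "attitude" of the camera in the world. Camera axes: x right, y down, z forward; pixel columns grow to the right and rows downward; lengths in mm; the calibration is good to about 2 mm. A picture is of the moment at which its call begins. There is no depth.
- env.job_done(): hands the job in; it is judged then, once.
Trained networks look in a picture, given as the dict that the camera call returned (one of the last four; its "shot" number tells which), for a name from the list of things; names that differ only in an ending like _2 or _b are one class to them, and where a whole thing is asked for, a point or a joint stands for the part that bears it (a point fixed in the world has none). Each returns a list of dicts, best first, with "score" (0 to 1); they miss things now and then, are a little off and sometimes report something else, mostly with a low value. They report only what shows in the picture. A call takes as long as a camera call. They do not tell look-alikes from the thing itself.
- viewer.boxes_of(name, picture): "location" ([column, row] in pixels, amid what is visible of it).
- viewer.pinpoint(name, picture): "location" ([column, row] in pixels: a listed point, or the origin of a listed thing).
The state is a dict: "time_s": time; "qpos": joint angles; "qvel": joint speeds; "effort": joint torques, N m; "ee_pos": TCP position; "ee_rot": TCP orientation; "force": force on the tool from outside, world axes, zero at the start; "torque": the same for the moment, N m; "gripper_width": finger opening in mm; "gripper_force": force on a finger pad.
Only numpy, scipy, OpenCV 4.12 (cv2) and the standard library are available. Lean on these libraries where they do the work, as an engineer would, in place of code of your own. Each camera call takes 0.05 s, during which the arm holds its last target. There are 200 camera calls.

TASK

Close the open glass reaction tube that stands in the heating block: lift the glass stopper out of the cork ring and set it fully home in the tube's mouth, then push the white spring clip sideways round the joint, so that its slot takes in both rims, until it snaps fully home round the neck. Keep the sideways push of the clip under 18 N, or the glass may crack, set the stopper down gently, let go of everything and leave the vials and the tin where they are.

Things in the scene. Friction and masses are not known exactly. Their poses are not given: they have to be found in the camera images.
- block: Aluminium heating block, 84 x 84 x 60 mm with a 96 mm square black foot plate, fixed to the bench. Origin: centre of its underside, z up. In the middle of its top is a 35 mm well in which the glass tube stands loosely, its neck and rim above the block.
- tube: Clear glass reaction tube, 30 mm across. Origin: its round foot, on the block's axis 14 mm above the bench; z along the tube to the mouth. Frosted neck 28 mm across, z 104 to 126 mm; above it the rim, 36 mm across, z 126 to 131. Bore 24 mm across, at least 27 mm deep.
- tube_mouth (a point): Centre of the flat top of the tube's rim, axes as the tube. The tube is not clamped: it starts leaning up to 2.6 degrees along the block's x and y, rocks about its foot a few millimetres at the rim and stays where it is left. 2 to 3 N sideways at the rim moves it till it bears hard on the edge of its well (lean about 3 degrees along x or y) and gives no more.
- stopper: Glass stopper upright in a cork ring (60 mm wide, 30 mm high). Origin: centre of its flange's underside, which lies on the ring's top now and on the tube's rim when home; z up. Below: cone 24 mm long, 22 mm across, 17 at the tip. Above: flange 32 mm across, z 0 to 5, bevelled on top; neck 18, z 5 to 16; head 29 mm across, z 16 to 28, to hold it by. About 60 g.
- clip: White plastic joint clip lying flat, 71 x 47 mm, 90 g. Origin: on its bore's axis at its underside; x out of the open mouth, z up. Two side arms sprung at the back corners, each with a lower jaw (z 0 to 5 mm) and an upper jaw (z 20 to 25); the 15 mm slot between takes the tube's rim and the stopper's flange together (10 mm), the lower jaws go round the neck.
- clip_bore (a point): Centre of the clip's bore at mid slot, 12.5 mm above its underside; home, it lies on tube_mouth. Round lobes on the lower jaws at x = 11 mm leave a 20 mm gap, flared to 33 mm at x = 20; the neck spreads them. The push peaks at 7 to 13 N, falls to 0 to 3 N as the lobes close behind, and rises again once neck, seat and well are hard together. Let go early, it sticks short.
- clip_tab (a point): Middle of the clip's upright ribbed thumb tab, the part to hold it by: 10 mm thick in the clip's y, 26 mm long in x (-50 to -24 mm from the bore's axis), 30 mm high from the underside. This point: x = -37.5 mm, z = 15 mm from the clip's origin, same axes.
- specimen_vial_3: Bystander: capped specimen vial, 27 mm across, 56 mm high, standing left of the notebook; origin under its centre. Leave alone.
- vial_white: Bystander: second capped specimen vial, 27 mm across, 56 mm high; origin under its centre. Leave alone.
- lamp_tin: Bystander: flat green tin, 64 x 90 x 27 mm, behind the clip; origin under its centre. Leave alone.
There are look-alikes about, which are no part of the job. What is shaped like the stopper but orange, pink or yellow is not meant.

How it is judged:
By the outcome, as a careful person would: the job done as asked, in the order asked, and still so for the second after the job is handed in, with the robot touching nothing.
It also fails if it takes over 67 s, if anything falls off the work surface, if the arm or the gripper's body presses on something with over 40 N, if the wrist force passes 120 N, or if a joint passes its speed limit or range.

## Working session

There is one attempt and no reset: what is moved stays moved. The work goes in short steps, Python scripts to look and compute and a tool call to move; the robot and the scene stay as the last step left them, time stands still between calls to the robot, and variables do not carry over. Pictures are saved under pics/ and viewed, at most 10 in all, crops included, and the job is handed in when it is done.

Besides the shell and the picture viewer there is one more tool, called after ">>>" in YAML: its name, and indented under it one key for each argument. step_arm: Moves the arm, as the interface text tells. Its arguments: {"type":"object","properties":{"plan":{"type":"array","items":{"type":"number"}},"hand":{"type":"number"},"newtons":{"type":"number"}},"required":["plan"]}

```bash
mkdir -p pics; cat > h.py <<'E'
import numpy as np, cv2
from scipy.spatial.transform import Rotation as R
from workcell import sensors, viewer, env
def att(p):
    a=np.array(p["attitude"],float)
    if a.shape==(3,3): return a
    return (R.from_quat(a) if a.size==4 else R.from_euler('xyz',a,degrees=True)).as_matrix()
def ray(p,uv):
    d=att(p)@np.array([(uv[0]-p["cx"])/p["fx"],(uv[1]-p["cy"])/p["fy"],1]); return np.array(p["position"],float),d
def onz(p,uv,z):
    o,d=ray(p,uv); return o+d*(z-o[2])/d[2]
def tri(obs):
    A=np.zeros((3,3));b=np.zeros(3);L=[]
    for p,uv in obs:
        o,d=ray(p,uv);d=d/np.linalg.norm(d);M=np.eye(3)-np.outer(d,d);A+=M;b+=M@o;L.append((o,M))
    x=np.linalg.solve(A,b);return x,[float(np.linalg.norm(M@(x-o))) for o,M in L]
def proj(p,X):
    c=att(p).T@(np.array(X,float)-np.array(p["position"])); return np.array([c[0]/c[2]*p["fx"]+p["cx"],c[1]/c[2]*p["fy"]+p["cy"]])
def save(p,n): cv2.imwrite(f"pics/{n}.png",cv2.cvtColor(p["img"],cv2.COLOR_RGB2BGR))
E
python3 - <<'E'
from h import *
Z=dict(block=0,tube_mouth=145,stopper=30,clip=0,clip_bore=12.5,clip_tab=15,specimen_vial_3=0,vial_white=0,lamp_tin=0)
ims=[]
for c in("scene","top"):
    p=viewer.grab_frame(c);ims.append(p["img"]);print(c,p["position"],p["attitude"],p["fx"])
    for n,z in Z.items():
        for r in viewer.pinpoint(n,p)[:3]:
            print(n,round(r["score"],2),np.round(r["location"]),np.round(onz(p,r["location"],z)[:2],1))
p=viewer.grab_frame("wrist");print("wrist",p["position"],p["attitude"],p["fx"],sensors.state()["ee_rot"])
im=np.vstack(ims);im=np.hstack(ims)
cv2.imwrite("pics/a.png",cv2.cvtColor(ims[0],4));cv2.imwrite("pics/b.png",cv2.cvtColor(ims[1],4))
E
```

```text
scene [-99.05673786 658.37002805 812.01133624] [-129.25405081   -0.65936229 -135.43608353] 495.48906549519586
block 0.58 [247. 202.] [557.6 -22.4]
tube_mouth 0.83 [252. 158.] [543.  -19.9]
stopper 0.7 [179. 271.] [479.2 259.6]
stopper 0.65 [162. 242.] [571.1 232.6]
stopper 0.58 [191. 226.] [564.9 153. ]
clip 0.62 [314. 178.] [ 501.1 -220.2]
clip_bore 0.84 [315. 178.] [ 491.1 -210. ]
clip_tab 0.67 [324. 183.] [ 460.1 -206.7]
clip_tab 0.26 [315. 178.] [ 487.4 -204.9]
specimen_vial_3 0.92 [244. 302.] [343.9 204.9]
specimen_vial_3 0.22 [249. 197.] [569.  -39.7]
vial_white 0.6 [202. 308.] [394.1 273.2]
lamp_tin 0.95 [278. 156.] [ 636.4 -227.5]
top [ 429.78680232   42.47569505 1493.76607211] [-177.17705412   -0.92365597  -89.38615824] 477.5777742645064
block 0.8 [271. 182.] [538.1 -27.2]
tube_mouth 0.6 [271. 174.] [550.6 -19.7]
stopper 0.61 [186. 169.] [574.  236.5]
stopper 0.58 [161. 176.] [552.8 310.5]
stopper 0.49 [213. 174.] [560.9 152.9]
clip 0.57 [326. 196.] [ 498.9 -201.9]
clip 0.4 [330. 210.] [ 452.6 -214.6]
clip_bore 0.47 [329. 196.] [ 497.8 -208.9]
clip_tab 0.57 [329. 210.] [ 454.8 -207.7]
specimen_vial_3 0.66 [194. 245.] [341.4 209.3]
specimen_vial_3 0.63 [328. 195.] [ 499.6 -206.3]
vial_white 0.66 [271. 174.] [563.9 -26.4]
vial_white 0.41 [170. 225.] [401.8 285.2]
lamp_tin 0.78 [330. 148.] [ 648.4 -212.8]
lamp_tin 0.3 [329. 210.] [ 454.2 -209.9]
wrist [ 236.8378902  -529.39955558  384.73441091] [ 1.64746994e+02  6.33911352e-02 -7.32113661e+01] 282.34544648064787 [1.79993520e+02 6.56325232e-04 1.67772336e+01]
```

View pics/a.png

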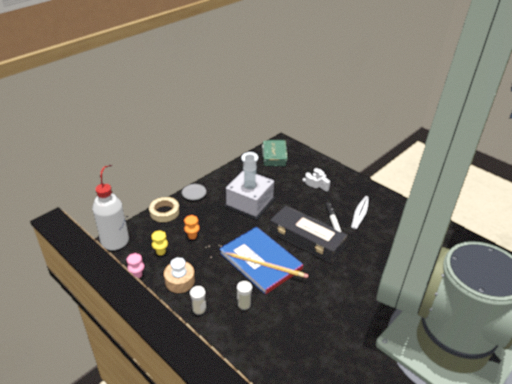

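View pics/b.png

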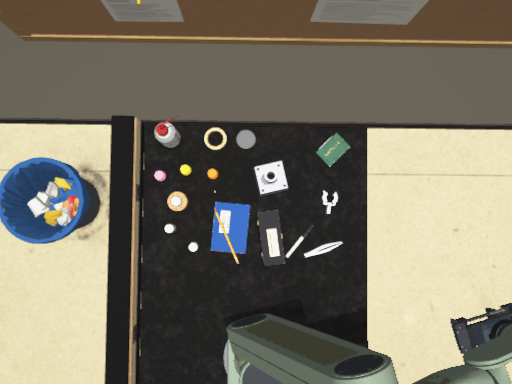

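Scene view: the real stopper, white in its cork ring, is at (179,271). The tube is at (250,160) in the block, and the clip at (317,180) has its mouth facing away from the robot. The top view agrees, with the stopper at (177,201) and the clip at (330,200). I'll move above the stopper.

>>> step_arm:
  plan: [2.4,-3.1,0,0,0,0,2.4,-3.1,0,0,0,0,2.4,-3.1,0,0,0,0,2.4,-3.1,0,0,0,0,2.4,-3.1,0,0,0,0]
  hand: 9

```text
time_s: 1.47
ee_pos: [236.3, -365.8, 228.0]
ee_rot: [180.0, -0.0, 16.7]
force: [1.5, 1.3, -0.2]
gripper_width: 89.8
gripper_force: 0.0
```

>>> step_arm:
  plan: [2.4,-3.1,0,0,0,0,2.4,-3.1,0,0,0,0,2.4,-3.1,0,0,0,0,2.4,-3.1,0,0,0,0,2.4,-3.1,0,0,0,0]

```text
time_s: 1.88
ee_pos: [306.4, -182.7, 228.3]
ee_rot: [179.9, -0.0, 16.7]
force: [1.2, 0.9, 0.8]
gripper_width: 90.0
gripper_force: 0.0
```

>>> step_arm:
  plan: [2.4,-3.1,0,0,0,0,2.4,-3.1,0,0,0,0,2.4,-3.1,0,0,0,0,2.4,-3.1,0,0,0,0,2.4,-3.1,0,0,0,0]

```text
time_s: 2.3
ee_pos: [376.7, 0.6, 228.3]
ee_rot: [180.0, -0.1, 16.8]
force: [0.0, -0.1, 0.5]
gripper_width: 89.8
gripper_force: 0.0
```

>>> step_arm:
  plan: [2.4,-3.1,0,0,0,0,2.4,-3.1,0,0,0,0,2.4,-3.1,0,0,0,0,2.4,-3.1,0,0,0,0,2.4,-3.1,0,0,0,0]

```text
time_s: 2.72
ee_pos: [446.8, 183.8, 228.1]
ee_rot: [180.0, -0.0, 16.8]
force: [0.9, -0.9, -1.2]
gripper_width: 89.7
gripper_force: 0.0
```

>>> step_arm:
  plan: [1.7,-2.0,1,0,0,0,1.7,-2.0,1,0,0,0,1.7,-2.0,1,0,0,0,0,0,0,0,0,0]

```text
time_s: 3.05
ee_pos: [479.0, 257.3, 195.7]
ee_rot: [-179.9, 0.1, 16.9]
force: [0.3, 0.2, 0.1]
gripper_width: 90.3
gripper_force: 0.0
```

```bash
python3 - <<'E'
from h import *
s=sensors.state();print(s["ee_pos"],s["ee_rot"])
p=viewer.grab_frame("wrist");save(p,"w1")
for n,z in(("stopper",30),):
    for r in viewer.pinpoint(n,p)[:3]+viewer.boxes_of(n,p)[:3]:
        print(n,round(r["score"],2),np.round(r["location"]),np.round(onz(p,r["location"],z),1))
print(proj(p,s["ee_pos"]))
E
```

```text
[478.96215525 257.30318432 195.66412401] [-1.79938581e+02  6.97054278e-02  1.69375652e+01]
stopper 0.92 [224.  98.] [553.8 315.5  30. ]
stopper 0.85 [298. 101.] [574.3 238.3  30. ]
stopper 0.76 [252. 175.] [480.4 262.1  30. ]
stopper 0.95 [366. 137.] [560.  151.9  30. ]
stopper 0.87 [298.  98.] [577.3 238.3  30. ]
stopper 0.81 [223.  95.] [556.  317.9  30. ]
[255.04525405 238.7134757 ]
```

View pics/w1.png

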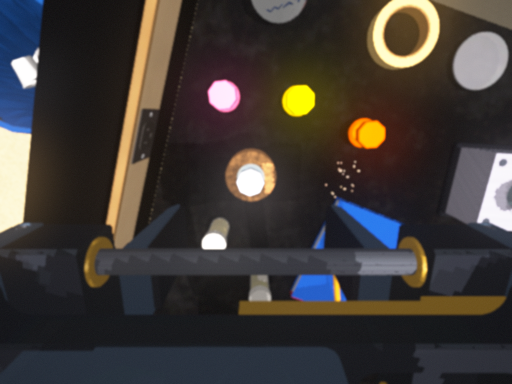

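The white stopper head is at (250,181) in its cork ring, with pink, yellow and orange decoys above it. The left wall runs along column 160, so I'll measure it and the head.

```bash
python3 - <<'E'
from h import *
p=viewer.grab_frame("wrist");im=p["img"].astype(int)
m=(im.min(2)>200);m[:, :]&=True
n,l,st,c=cv2.connectedComponentsWithStats(m.astype(np.uint8))
for i in range(1,n):
    if st[i,4]>150: print(st[i],c[i],onz(p,c[i],58)[:2])
print("wall foot",onz(p,(160,200),0),"top edge if z=0/100",onz(p,(125,200),0),onz(p,(125,200),60))
t=viewer.grab_frame("top");sc=viewer.grab_frame("scene")
print("top col142,row200",onz(t,(142,200),0),onz(t,(142,200),100))
for q in(t,sc):
    print([ (np.round(r["location"]),np.round(onz(q,r["location"],30)[:2])) for r in viewer.pinpoint("stopper",q)])
E
```

```text
[371   0  60  63 717] [393.85495119  36.21059972] [652.7565282  169.01642436]
[ 10  57  23  30 437] [22.28604119 70.50572082] [519.99225973 503.89420356]
[206  79  26  28 553] [218.46112116  92.50813743] [555.72037743 315.20693473]
[   0  128   26  103 2130] [ 10.49577465 175.92253521] [408.73978121 507.52490433]
[ 473  150   39   78 1604] [494.49064838 191.22568579] [544.07879981   0.87697366]
[233 162  28  32 690] [246.94927536 177.47391304] [480.70549842 263.60128026]
[199 231  24  18 370] [210.64324324 240.14864865] [398.02876532 282.65504526]
wall foot [405.1095592  362.37207807   0.        ] top edge if z=0/100 [391.77350816 406.47061394   0.        ] [418.34803496 384.17634146  60.        ]
top col142,row200 [478.61511251 374.06550476   0.        ] [475.34630683 351.86726262 100.        ]
[(array([186., 172.]), array([565., 235.])), (array([216., 169.]), array([574., 143.]))]
[(array([159., 245.]), array([568., 243.])), (array([180., 273.]), array([474., 262.])), (array([192., 227.]), array([562., 155.])), (array([134., 267.]), array([554., 319.]))]
```

>>> step_arm:
  plan: [0.27,-0.5,3.4,0,0,0,0,0,3.4,0,0,0,0,0,3.4,0,0,0,0,0,2.8,0,0,0,0,0,1.0,0,0,0]
  hand: 7

```text
time_s: 3.87
ee_pos: [476.8, 257.6, 54.6]
ee_rot: [179.9, 0.4, 16.7]
force: [-0.8, 0.7, -0.7]
gripper_width: 69.7
gripper_force: 0.0
```

>>> step_arm:
  plan: [0,0,0.4,0,0,0,0,0,0,0,0,0,0,0,0,0,0,0,0,0,0,0,0,0,0,0,0,0,0,0]
  hand: 2
  newtons: 15

```text
time_s: 4.28
ee_pos: [480.3, 259.8, 55.6]
ee_rot: [-180.0, -0.2, 16.8]
force: [-0.0, 0.5, 1.3]
gripper_width: 39.4
gripper_force: 0.0
```

>>> step_arm:
  plan: [0,0,0,0,0,0,0,0,0,0,0,0,0,0,0,0,0,0]

```text
time_s: 4.53
ee_pos: [479.7, 260.6, 55.1]
ee_rot: [-179.9, -0.1, 16.7]
force: [-2.4, 3.6, 6.5]
gripper_width: 28.2
gripper_force: 15.0
```

>>> step_arm:
  plan: [0,0,-1,0,0,0,0,0,-3.5,0,0,0,0,0,-4,0,0,0,0,0,-4,0,0,0,0,0,-3.5,0,0,0]

```text
time_s: 4.95
ee_pos: [479.2, 258.6, 216.7]
ee_rot: [179.9, -0.0, 16.8]
force: [0.5, 0.2, -1.5]
gripper_width: 28.6
gripper_force: 15.0
```

>>> step_arm:
  plan: [-0.8,2.9,0,0,0,0,-0.8,2.9,0,0,0,0,-0.8,2.9,0,0,0,0,-0.8,2.9,0,0,0,0,-0.8,2.9,0,0,0,0]

```text
time_s: 5.37
ee_pos: [482.1, 107.0, 214.3]
ee_rot: [179.9, 0.0, 16.8]
force: [-0.3, 0.4, -1.3]
gripper_width: 28.4
gripper_force: 15.0
```

>>> step_arm:
  plan: [-0.8,2.9,0,0,0,0,-0.8,2.9,0,0,0,0,-0.8,2.9,0,0,0,0,-0.8,2.9,0,0,0,0,-0.5,2.9,0,0,0,0]

```text
time_s: 5.78
ee_pos: [487.9, -42.6, 214.2]
ee_rot: [179.9, 0.1, 16.8]
force: [0.6, 0.9, -1.0]
gripper_width: 28.4
gripper_force: 15.0
```

>>> step_arm:
  plan: [0,0,0,0,0,0,0,0,0,0,0,0]

```text
time_s: 5.95
ee_pos: [488.7, -42.1, 214.1]
ee_rot: [180.0, 0.1, 16.6]
force: [0.2, 0.6, -1.3]
gripper_width: 28.4
gripper_force: 15.0
```

```bash
python3 - <<'E'
from h import *
s=sensors.state();print(s["ee_pos"],s["ee_rot"],s["gripper_width"],s["force"])
p=viewer.grab_frame("wrist");save(p,"w2")
for n,z in(("tube_mouth",145),("block",0),("stopper",s["ee_pos"][2]-25)):
    for r in viewer.pinpoint(n,p)[:2]:
        print(n,round(r["score"],2),np.round(r["location"],1),np.round(onz(p,r["location"],z),1))
E
```

```text
[488.71618794 -42.10028334 214.05697823] [1.79971045e+02 6.07012355e-02 1.66107519e+01] 28.370879075751787 [ 0.15060299  0.58617361 -1.34296273]
tube_mouth 0.98 [252.  122.6] [551.1 -20.9 145. ]
tube_mouth 0.44 [  3.5 166.9] [459.8 162.6 145. ]
block 0.55 [254.8 116.4] [554. -22.   0.]
stopper 0.97 [107.6  64.1] [560.8  71.1 189.1]
stopper 0.77 [255.4 222. ] [489.5 -42.1 189.1]
```

View pics/w2.png

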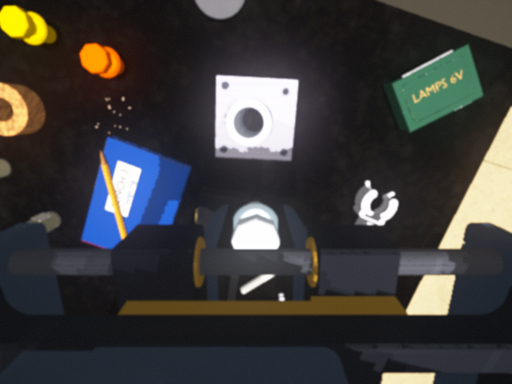

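The mouth is at (250,122) and the held stopper at (255,222). The clip lies at (375,202), left of the tin. I'll move over the mouth and lower slowly.

>>> step_arm:
  plan: [2.2,-0.08,0,0,0,0,2.2,-0.08,0,0,0,0,2.17,-0.08,0,0,0,0,0,0,0,0,0,0,0,0,0,0,0,0]

```text
time_s: 6.57
ee_pos: [551.7, -18.0, 213.5]
ee_rot: [-180.0, 0.1, 16.9]
force: [-1.1, -0.2, -1.5]
gripper_width: 28.4
gripper_force: 15.0
```

>>> step_arm:
  plan: [0,0,0.8,0,0,0,0,0,0.8,0,0,0,0,0,0.4,0,0,0,0,0,0.4,0,0,0,0,0,0,0,0,0]

```text
time_s: 6.98
ee_pos: [550.4, -19.4, 188.8]
ee_rot: [-180.0, 0.1, 16.8]
force: [-0.3, -0.1, -0.9]
gripper_width: 28.1
gripper_force: 15.0
```

```bash
python3 - <<'E'
from h import *
s=sensors.state();print(s["ee_pos"],s["ee_rot"],s["force"])
o={}
for c in("scene","wrist"):
    p=viewer.grab_frame(c);o[c]=p
    for n in("tube_mouth","stopper"):
        for r in viewer.pinpoint(n,p)[:2]: print(c,n,round(r["score"],2),np.round(r["location"],1))
w,sc=o["wrist"]["img"],o["scene"]["img"]
a=cv2.resize(w[40:300,130:390],(390,390));b=cv2.resize(sc[110:220,200:310],(400,390))
cv2.imwrite("pics/c1.png",cv2.cvtColor(np.hstack([a,b]),4))
E
```

```text
[550.37229424 -19.42089196 188.80209347] [-1.79963442e+02  1.25743533e-01  1.67590036e+01] [-0.27766523 -0.06169532 -0.94954761]
scene tube_mouth 0.83 [250.3 158.2]
scene stopper 0.72 [192.7 225.9]
scene stopper 0.52 [160.3 245.3]
wrist tube_mouth 0.82 [256.9 213.9]
wrist stopper 0.88 [33.7 89.2]
wrist stopper 0.72 [105.9 124.2]
```

View pics/c1.png

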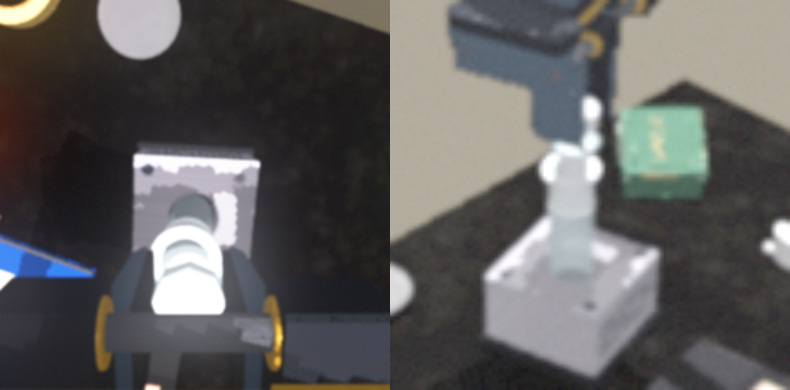

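The close view shows the stopper apparently over the tube, but the scene crop hints at a sideways offset. I'll check it by projecting known points.

```bash
python3 - <<'E'
from h import *
p=viewer.grab_frame("scene")
for X in([550.4,-19.4,145],[550.4,-19.4,164],[550.4,-19.4,186],[550.4,-19.4,140],[550,-20,60],[550.4,-19.4,192]): 
    u=proj(p,X);print(X,np.round(u,1),"crop",np.round([(u[0]-200)*3.636+390,(u[1]-110)*3.545]))
w=viewer.grab_frame("wrist")
for X in([550.4,-19.4,145],[550.4,-19.4,164],[550.4,-19.4,192]): print(np.round(proj(w,X)), np.round((proj(w,X)-[130,40])*1.5))
cv2.imwrite("pics/c2.png",cv2.resize(cv2.cvtColor(p["img"][110:190,205:305],4),(800,600),interpolation=cv2.INTER_CUBIC)[:600])
E
```

```text
[550.4, -19.4, 145] [249.3 156.9] crop [569. 166.]
[550.4, -19.4, 164] [249.5 150.1] crop [570. 142.]
[550.4, -19.4, 186] [249.6 142.1] crop [570. 114.]
[550.4, -19.4, 140] [249.3 158.6] crop [569. 172.]
[550, -20, 60] [249.1 185.4] crop [569. 267.]
[550.4, -19.4, 192] [249.6 139.9] crop [571. 106.]
[255. 214.] [187. 262.]
[255. 224.] [187. 276.]
[255. 242.] [187. 303.]
```

View pics/c2.png

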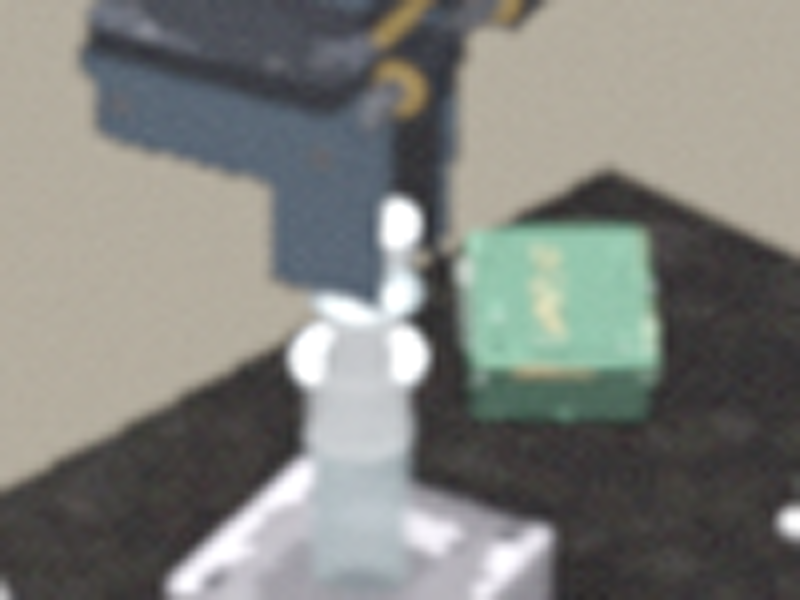

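The flange at (368,308) sits just above the rim at (360,350), nearly centred, with the cone tip already inside. I'll continue down gently.

>>> step_arm:
  plan: [0,0,0.3,0,0,0,0,0,0.3,0,0,0,0,0,0.3,0,0,0,0,0,0.2,0,0,0,0,0,0,0,0,0]

```text
time_s: 7.8
ee_pos: [551.0, -19.2, 178.2]
ee_rot: [-180.0, 0.1, 16.8]
force: [-1.0, 0.1, -0.9]
gripper_width: 28.1
gripper_force: 15.0
```

>>> step_arm:
  plan: [0,0,0.2,0,0,0,0,0,0.2,0,0,0,0,0,0.1,0,0,0,0,0,0,0,0,0]

```text
time_s: 8.13
ee_pos: [551.3, -19.2, 173.7]
ee_rot: [-180.0, 0.0, 16.8]
force: [0.1, 0.4, -1.4]
gripper_width: 28.2
gripper_force: 15.0
```

>>> step_arm:
  plan: [0,0,0.1,0,0,0,0,0,0.1,0,0,0,0,0,0,0,0,0]

```text
time_s: 8.38
ee_pos: [551.4, -19.2, 171.8]
ee_rot: [-180.0, -0.0, 16.8]
force: [-0.9, 0.3, -0.6]
gripper_width: 28.2
gripper_force: 15.0
```

>>> step_arm:
  plan: [0,0,0.1,0,0,0,0,0,0.0,0,0,0,0,0,0,0,0,0]

```text
time_s: 8.63
ee_pos: [551.4, -19.2, 170.9]
ee_rot: [-180.0, -0.0, 16.8]
force: [0.1, 0.5, -1.5]
gripper_width: 28.3
gripper_force: 15.0
```

>>> step_arm:
  plan: [0,0,0.1,0,0,0,0,0,0.0,0,0,0,0,0,0,0,0,0]

```text
time_s: 8.88
ee_pos: [551.8, -19.3, 170.6]
ee_rot: [180.0, -0.1, 16.8]
force: [-0.3, 1.7, 4.1]
gripper_width: 28.0
gripper_force: 15.0
```

>>> step_arm:
  plan: [0,0,0.05,0,0,0,0,0,0,0,0,0]

```text
time_s: 9.05
ee_pos: [551.9, -19.3, 170.4]
ee_rot: [180.0, -0.1, 16.8]
force: [-0.8, 0.7, 6.4]
gripper_width: 28.8
gripper_force: 15.0
```

>>> step_arm:
  plan: [0,0,0,0,0,0,0,0,0,0,0,0,0,0,0,0,0,0,0,0,0,0,0,0]
  hand: 5.5

```text
time_s: 9.38
ee_pos: [551.2, -19.4, 169.0]
ee_rot: [180.0, 0.0, 16.8]
force: [0.7, 0.0, 0.5]
gripper_width: 51.9
gripper_force: 0.0
```

>>> step_arm:
  plan: [0,0,-2,0,0,0,0,0,-3,0,0,0,0,0,-3,0,0,0,-2.5,0,-1,0,0,0,-3.5,0,0,0,0,0]

```text
time_s: 9.8
ee_pos: [497.0, -36.7, 262.0]
ee_rot: [179.8, -0.4, 16.9]
force: [0.3, 0.2, 0.0]
gripper_width: 55.0
gripper_force: 0.0
```

```bash
python3 - <<'E'
from h import *
s=sensors.state();print(s["ee_pos"],s["ee_rot"],s["force"])
o={}
for c in("scene","wrist"):
    p=viewer.grab_frame(c);o[c]=p
    for n,z in(("tube_mouth",145),("stopper",145),("block",0),("clip",0),("clip_bore",12.5),("clip_tab",15)):
        for r in viewer.pinpoint(n,p)[:2]: print(c,n,round(r["score"],2),np.round(r["location"],1),np.round(onz(p,r["location"],z)[:2],1))
w,sc=o["wrist"]["img"],o["scene"]["img"]
a=cv2.resize(w[:260,140:480],(500,390),interpolation=cv2.INTER_CUBIC);b=cv2.resize(sc[130:210,220:280],(290,390),interpolation=cv2.INTER_CUBIC)
cv2.imwrite("pics/c3.png",cv2.cvtColor(np.hstack([a,b]),4))
E
```

```text
[497.00050997 -36.66604962 262.01884638] [179.83260395  -0.39368009  16.85083678] [0.28295339 0.19809286 0.03025271]
scene tube_mouth 0.55 [248.5 156.9] [551.7 -17.9]
scene stopper 0.72 [249.7 157.7] [547.5 -17.6]
scene stopper 0.72 [161.6 245.6] [465.8 301.4]
scene block 0.75 [247.9 202.9] [554.9 -21.8]
scene clip 0.6 [312.5 179.8] [ 500.  -211.5]
scene clip_bore 0.9 [315.4 178.6] [ 488.6 -207.6]
scene clip_tab 0.91 [323.8 182.8] [ 460.3 -206.5]
wrist tube_mouth 0.67 [255.9 127.7] [552.1 -19.8]
wrist stopper 0.89 [130.3  75.3] [563.6 101.3]
wrist stopper 0.83 [63.5 45.7] [570.6 161.5]
wrist block 0.94 [256.8 120.2] [555.3 -20.4]
wrist clip 0.77 [360.6 195.8] [ 493.4 -205.9]
wrist clip_bore 0.86 [367.8 195.9] [ 498.5 -210.5]
wrist clip_tab 0.75 [353.3 222.3] [ 453.7 -204.5]
```

View pics/c3.png

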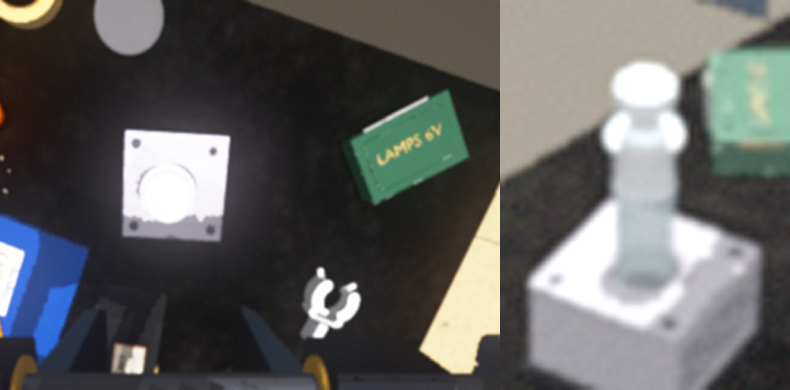

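The stopper is seated upright: head at crop (645,85), flange on the rim at (645,130). The clip is at crop (335,300) with its tab towards the robot at (315,325). I'll move over the clip.

>>> step_arm:
  plan: [-2.2,3.4,1,0,0,0,-2.2,3.4,2,0,0,0,-2.2,3.4,2,0,0,0,-2.2,3.4,2,0,0,0,0,1.3,1,0,0,0.12]

```text
time_s: 10.92
ee_pos: [452.3, -198.6, 182.2]
ee_rot: [-180.0, 0.2, 9.7]
force: [0.6, 0.3, 0.7]
gripper_width: 54.8
gripper_force: 0.0
```

>>> step_arm:
  plan: [0,0,0,0,0,0.12,0,0,0,0,0,0.12,0,0,0,0,0,0.02,0,0,0,0,0,0]
  hand: 5

```text
time_s: 11.25
ee_pos: [455.4, -195.7, 184.1]
ee_rot: [180.0, -0.0, -4.9]
force: [-0.3, -0.5, -0.4]
gripper_width: 50.1
gripper_force: 0.0
```

```bash
python3 - <<'E'
from h import *
s=sensors.state();print(s["ee_pos"],s["ee_rot"],s["force"])
p=viewer.grab_frame("wrist");save(p,"w4")
for n,z in(("clip",0),("clip_bore",12.5),("clip_tab",15)):
    for r in viewer.pinpoint(n,p)[:2]: print(n,round(r["score"],2),np.round(r["location"],1),np.round(onz(p,r["location"],z)[:2],1))
print(p["position"])
cv2.imwrite("pics/w4.png",cv2.resize(cv2.cvtColor(p["img"],4)[100:300,150:400],(750,600),interpolation=cv2.INTER_CUBIC))
E
```

```text
[ 455.44594382 -195.65529657  184.07659712] [ 1.79995500e+02 -4.68695509e-04 -4.89060906e+00] [-0.28655    -0.49991448 -0.386604  ]
clip 0.93 [260.3 140.9] [ 495.3 -205.2]
clip_bore 0.7 [262.5 143. ] [ 493.9 -207.4]
clip_tab 0.92 [261.7 174.8] [ 457.1 -203.5]
clip_tab 0.25 [ 97.  102.1] [554.4 -28.8]
[ 529.21600144 -202.19651744  340.84440415]
```

View pics/w4.png

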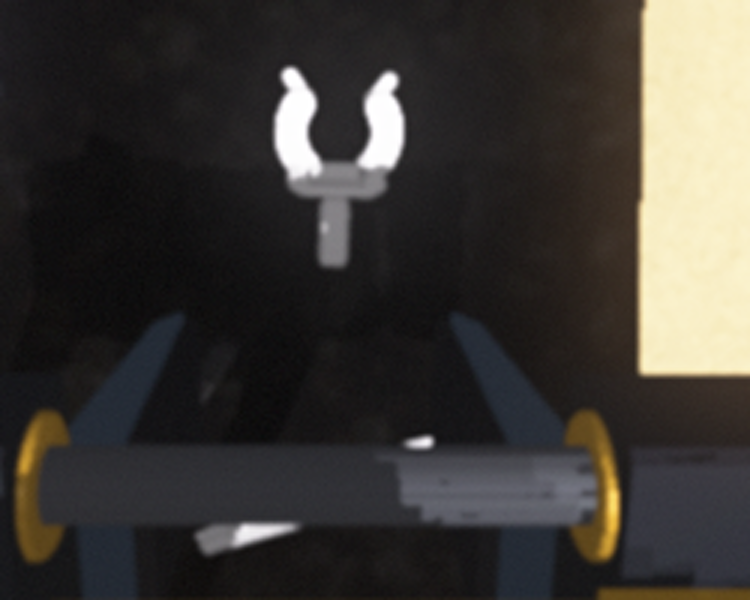

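The clip points up in the image with its tab at (333,235), turned about 2.5° clockwise from the tool. I'll correct and descend onto the tab.

>>> step_arm:
  plan: [0.07,0.85,3,0,0,0.044,0,0,4,0,0,0,0,0,4,0,0,0,0,0,3,0,0,0,0,0,1.2,0,0,0]
  hand: 4

```text
time_s: 11.87
ee_pos: [452.8, -202.7, 28.4]
ee_rot: [-179.9, 0.4, -7.4]
force: [-0.3, -0.2, -0.6]
gripper_width: 40.4
gripper_force: 0.0
```

>>> step_arm:
  plan: [0,0,0.8,0,0,0,0,0,0.3,0,0,0,0,0,0,0,0,0]

```text
time_s: 12.12
ee_pos: [455.8, -204.1, 21.2]
ee_rot: [180.0, -0.0, -7.5]
force: [-0.4, 0.4, 0.3]
gripper_width: 39.9
gripper_force: 0.0
```

```bash
python3 - <<'E'
from h import *
s=sensors.state();print(s["ee_pos"],s["ee_rot"],s["force"])
p=viewer.grab_frame("wrist")
for n,z in(("clip",0),("clip_bore",12.5),("clip_tab",15)):
    for r in viewer.pinpoint(n,p)[:2]: print(n,round(r["score"],2),np.round(r["location"],1),np.round(onz(p,r["location"],z)[:2],1))
E
```

```text
[ 455.75957071 -204.1365635    21.20295245] [ 1.79987776e+02 -2.30187252e-02 -7.47370399e+00] [-0.4046011   0.41974311  0.30570874]
```

>>> step_arm:
  plan: [0,0,0.35,0,0,0,0,0,0,0,0,0]

```text
time_s: 12.48
ee_pos: [455.4, -204.1, 17.8]
ee_rot: [180.0, -0.0, -7.5]
force: [-0.0, 0.6, -1.0]
gripper_width: 39.9
gripper_force: 0.0
```

>>> step_arm:
  plan: [0,0,0,0,0,0,0,0,0,0,0,0,0,0,0,0,0,0,0,0,0,0,0,0,0,0,0,0,0,0]
  hand: 0.3
  newtons: 40

```text
time_s: 12.9
ee_pos: [455.3, -204.2, 17.6]
ee_rot: [180.0, -0.0, -7.5]
force: [0.2, 2.2, 0.1]
gripper_width: 9.6
gripper_force: 37.9
```

>>> step_arm:
  plan: [0,0,0,0,0,0,0,0,0,0,0,0]

```text
time_s: 13.07
ee_pos: [455.4, -204.2, 17.6]
ee_rot: [180.0, -0.0, -7.5]
force: [-0.7, -0.5, 0.4]
gripper_width: 9.7
gripper_force: 40.0
```

>>> step_arm:
  plan: [0,0,-2,0,0,0,0,0,-3.5,0,0,0,0,0,-3.5,0,0,0,0,0,-3.0,0,0,0,0,0,-1.25,0,0,0]

```text
time_s: 13.48
ee_pos: [457.2, -204.9, 154.2]
ee_rot: [179.9, -0.4, -7.5]
force: [0.6, 0.2, 0.1]
gripper_width: 10.0
gripper_force: 40.0
```

>>> step_arm:
  plan: [-0.5,-3.1,0,0,0,0,-0.5,-3.1,0,0,0,0,-0.5,-3.1,0,0,0,0,-0.5,-3.1,0,0,0,0,-0.6,-3.2,0,0,0,0]

```text
time_s: 13.9
ee_pos: [449.6, -44.8, 150.0]
ee_rot: [180.0, -0.0, -7.6]
force: [0.4, -0.2, -0.8]
gripper_width: 9.7
gripper_force: 40.0
```

>>> step_arm:
  plan: [0,0,0,0,0,-0.1,0,0,0,0,0,-0.1,0,0,0,0,0,-0.1,0,0,0,0,0,-0.075,0,0,0,0,0,0]

```text
time_s: 14.32
ee_pos: [449.7, -45.8, 149.9]
ee_rot: [-180.0, 0.0, 14.1]
force: [-0.3, 1.1, -0.6]
gripper_width: 9.9
gripper_force: 40.0
```

```bash
python3 - <<'E'
from h import *
s=sensors.state();print(s["ee_pos"],s["ee_rot"],s["force"],s["gripper_width"])
for c in("wrist","scene"):
  p=viewer.grab_frame(c)
  if c=="wrist": cv2.imwrite("pics/w5.png",cv2.resize(cv2.cvtColor(p["img"],4)[40:290,100:412],(749,600),interpolation=cv2.INTER_CUBIC))
  for n,z in(("clip",132.5),("clip_bore",145),("clip_tab",147.5),("tube_mouth",145),("stopper",145),("block",0)):
    for r in viewer.pinpoint(n,p)[:2]: print(c,n,round(r["score"],2),np.round(r["location"],1),np.round(onz(p,r["location"],z)[:2],1))
E
```

```text
[449.66125576 -45.79682267 149.89854109] [-1.79991721e+02  2.94898505e-02  1.40583173e+01] [-0.31768703  1.06988585 -0.57938682] 9.87043292757845
wrist clip_tab 0.65 [254.7 229.8] [454.3 -44.4]
wrist stopper 0.84 [252.1  47.8] [552.4 -18.5]
wrist stopper 0.58 [64.1 15.9] [543.5  77.8]
wrist block 0.61 [257.7  80.4] [552.  -22.7]
wrist block 0.45 [254.4  46.4] [581.8 -11.8]
scene clip 0.56 [273.7 165.8] [498.3 -46.8]
scene clip 0.42 [287.5 166.6] [473.9 -67.2]
scene clip_bore 0.63 [276.8 167. ] [479.3 -35.5]
scene clip_tab 0.69 [249.2 156.6] [548.9 -17.4]
scene clip_tab 0.45 [285.9 167.8] [460.8 -45.2]
scene tube_mouth 0.56 [248.5 158. ] [548.6 -14.8]
scene stopper 0.75 [254.8 156.1] [543.7 -30.6]
scene stopper 0.68 [190.4 224.5] [471.9 226. ]
```

View pics/w5.png

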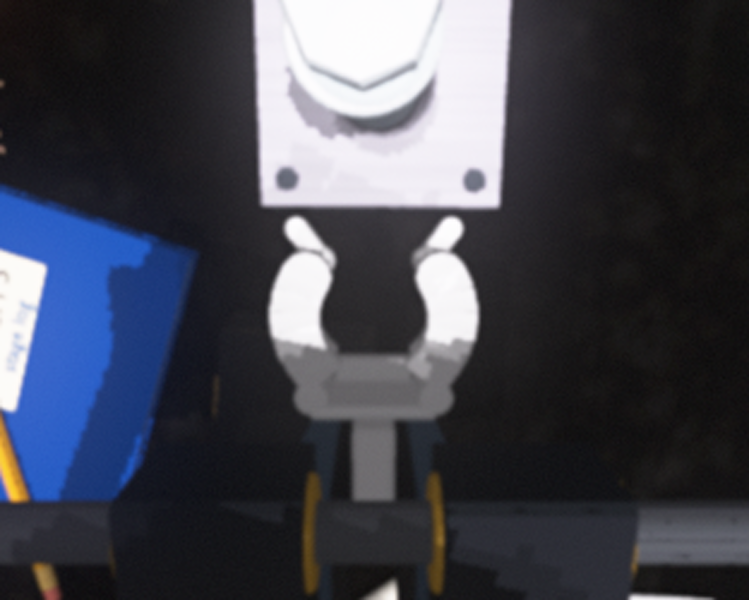

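The clip is centred at column 374 with its mouth towards the tube, and the block is square to the tool. The stopper axis is about 361, roughly 2.5 mm to the left. I'll shift left and advance.

>>> step_arm:
  plan: [0.5,-0.25,0,0,0,0,0.5,0,0,0,0,0,0.5,0,0,0,0,0,0.5,0,0,0,0,0,0,0,0,0,0,0]

```text
time_s: 15.43
ee_pos: [470.2, -38.6, 150.1]
ee_rot: [180.0, -0.1, 14.0]
force: [0.2, -0.5, -0.9]
gripper_width: 9.6
gripper_force: 40.0
```

```bash
python3 - <<'E'
from h import *
s=sensors.state();print(s["ee_pos"],s["ee_rot"],s["force"],s["gripper_width"])
ims=[]
for c in("wrist","scene"):
  p=viewer.grab_frame(c)
  if c=="wrist": a=cv2.resize(p["img"][40:240,156:356],(390,390),interpolation=cv2.INTER_CUBIC)
  else: b=cv2.resize(p["img"][125:195,230:300],(390,390),interpolation=cv2.INTER_CUBIC)
  for n,z in(("clip_bore",145),("tube_mouth",145),("stopper",145)):
    for r in viewer.pinpoint(n,p)[:1]: print(c,n,round(r["score"],2),np.round(r["location"],1),np.round(onz(p,r["location"],z)[:2],1))
cv2.imwrite("pics/w6.png",cv2.cvtColor(np.hstack([a,b]),4))
E
```

```text
[470.21606783 -38.55750757 150.12313211] [ 1.79978213e+02 -6.23498254e-02  1.39930485e+01] [ 0.2248681  -0.50363352 -0.93369399] 9.622690107805608
wrist stopper 0.95 [71.7 42.6] [552.7  80.5]
scene clip_bore 0.49 [267.1 163.7] [503.3 -29.1]
scene tube_mouth 0.88 [251.9 159.2] [539.8 -17. ]
scene stopper 0.82 [159.  243.4] [473.8 301.3]
```

View pics/w6.png

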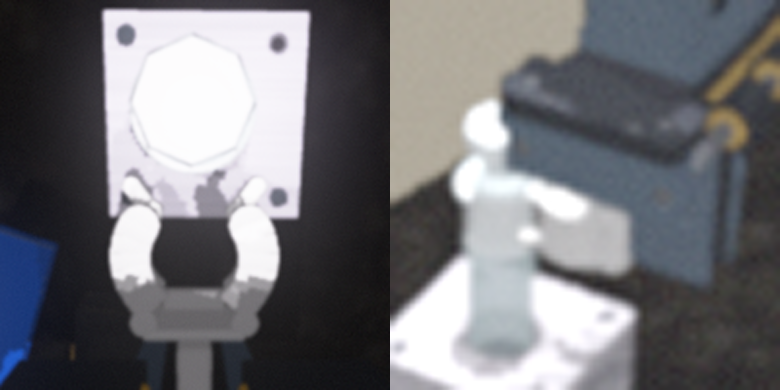

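The clip (centre 194) and stopper (193) are now in line, and the scene crop shows the jaws level with the rims. I'll push on slowly, watching the force.

>>> step_arm:
  plan: [0.4,0,0,0,0,0,0.4,0,0,0,0,0,0.4,0,0,0,0,0,0,0,0,0,0,0]

```text
time_s: 16.17
ee_pos: [481.6, -35.8, 150.2]
ee_rot: [180.0, -0.1, 14.0]
force: [-0.7, 0.2, -0.9]
gripper_width: 9.4
gripper_force: 40.0
```

>>> step_arm:
  plan: [0.3,0,0,0,0,0,0.3,0,0,0,0,0,0,0,0,0,0,0]

```text
time_s: 16.42
ee_pos: [486.9, -34.3, 150.1]
ee_rot: [180.0, -0.0, 14.0]
force: [-0.1, 1.3, -0.4]
gripper_width: 9.4
gripper_force: 40.0
```

>>> step_arm:
  plan: [0.2,0,0,0,0,0,0.2,0,0,0,0,0,0,0,0,0,0,0]

```text
time_s: 16.67
ee_pos: [489.8, -33.5, 149.9]
ee_rot: [-180.0, 0.1, 14.0]
force: [-1.2, -0.4, -0.4]
gripper_width: 9.7
gripper_force: 40.0
```

>>> step_arm:
  plan: [0.2,0,0,0,0,0,0.2,0,0,0,0,0,0,0,0,0,0,0]

```text
time_s: 16.92
ee_pos: [494.2, -32.5, 150.1]
ee_rot: [180.0, 0.0, 14.0]
force: [-2.3, -0.3, -0.7]
gripper_width: 10.1
gripper_force: 40.0
```

>>> step_arm:
  plan: [0.2,0,0,0,0,0,0,0,0,0,0,0]

```text
time_s: 17.08
ee_pos: [495.7, -32.1, 150.0]
ee_rot: [-180.0, 0.1, 14.0]
force: [-2.1, 0.2, 0.1]
gripper_width: 9.7
gripper_force: 40.0
```

>>> step_arm:
  plan: [0.2,0,0,0,0,0,0,0,0,0,0,0]

```text
time_s: 17.25
ee_pos: [497.2, -31.6, 149.8]
ee_rot: [-180.0, 0.1, 14.0]
force: [-4.7, -0.3, 0.5]
gripper_width: 10.0
gripper_force: 40.0
```

>>> step_arm:
  plan: [0.2,0,0,0,0,0,0,0,0,0,0,0]

```text
time_s: 17.42
ee_pos: [498.6, -31.2, 149.7]
ee_rot: [-180.0, 0.2, 14.0]
force: [-5.1, -2.1, 0.1]
gripper_width: 9.5
gripper_force: 40.0
```

>>> step_arm:
  plan: [0.15,0,0,0,0,0,0,0,0,0,0,0]

```text
time_s: 17.58
ee_pos: [499.5, -30.9, 149.6]
ee_rot: [-180.0, 0.3, 14.0]
force: [-6.0, -1.8, 1.4]
gripper_width: 9.5
gripper_force: 40.0
```

>>> step_arm:
  plan: [0.15,0,0,0,0,0,0,0,0,0,0,0]

```text
time_s: 17.75
ee_pos: [500.4, -30.6, 149.5]
ee_rot: [-180.0, 0.3, 14.0]
force: [-7.9, -2.5, 1.7]
gripper_width: 10.0
gripper_force: 40.0
```

>>> step_arm:
  plan: [0.15,0,0,0,0,0,0,0,0,0,0,0]

```text
time_s: 17.92
ee_pos: [501.4, -30.4, 149.4]
ee_rot: [-180.0, 0.4, 14.0]
force: [-8.7, -1.7, 1.7]
gripper_width: 9.7
gripper_force: 40.0
```

>>> step_arm:
  plan: [0.15,0,0,0,0,0,0,0,0,0,0,0]

```text
time_s: 18.08
ee_pos: [502.5, -30.0, 149.3]
ee_rot: [-179.9, 0.4, 14.0]
force: [-7.9, -3.1, 1.1]
gripper_width: 10.1
gripper_force: 40.0
```

>>> step_arm:
  plan: [0.1,0,0,0,0,0,0,0,0,0,0,0]

```text
time_s: 18.25
ee_pos: [503.7, -29.8, 149.2]
ee_rot: [-179.9, 0.4, 14.0]
force: [-6.8, -2.7, -0.2]
gripper_width: 9.8
gripper_force: 40.0
```

>>> step_arm:
  plan: [0.1,0,0,0,0,0,0,0,0,0,0,0]

```text
time_s: 18.42
ee_pos: [504.7, -29.5, 149.2]
ee_rot: [-179.9, 0.4, 14.0]
force: [-7.7, -3.1, 0.2]
gripper_width: 10.1
gripper_force: 40.0
```

>>> step_arm:
  plan: [0.1,0,0,0,0,0,0.1,0,0,0,0,0,0,0,0,0,0,0]

```text
time_s: 18.67
ee_pos: [506.5, -29.1, 149.1]
ee_rot: [-179.9, 0.4, 14.0]
force: [-7.1, -2.8, -0.7]
gripper_width: 9.6
gripper_force: 40.0
```

>>> step_arm:
  plan: [0.1,0,0,0,0,0,0.1,0,0,0,0,0,0,0,0,0,0,0]

```text
time_s: 18.92
ee_pos: [510.1, -28.3, 149.4]
ee_rot: [-180.0, 0.2, 14.0]
force: [-4.4, -0.8, -0.5]
gripper_width: 9.9
gripper_force: 40.0
```

>>> step_arm:
  plan: [0.1,0,0,0,0,0,0.1,0,0,0,0,0,0,0,0,0,0,0]

```text
time_s: 19.17
ee_pos: [515.0, -27.4, 150.4]
ee_rot: [180.0, -0.2, 14.0]
force: [0.5, 0.4, -2.4]
gripper_width: 10.0
gripper_force: 40.0
```

>>> step_arm:
  plan: [0.1,0,0,0,0,0,0.1,0,0,0,0,0,0,0,0,0,0,0]

```text
time_s: 19.42
ee_pos: [516.5, -27.0, 150.5]
ee_rot: [180.0, -0.1, 14.0]
force: [0.5, 1.3, 0.2]
gripper_width: 10.1
gripper_force: 40.0
```

>>> step_arm:
  plan: [0.1,0,0,0,0,0,0.1,0,0,0,0,0,0,0,0,0,0,0]

```text
time_s: 19.67
ee_pos: [517.1, -26.8, 150.3]
ee_rot: [180.0, 0.0, 14.0]
force: [-1.3, -0.9, 0.8]
gripper_width: 9.9
gripper_force: 40.0
```

>>> step_arm:
  plan: [0.1,0,0,0,0,0,0,0,0,0,0,0]

```text
time_s: 19.83
ee_pos: [517.6, -26.6, 150.1]
ee_rot: [-180.0, 0.1, 14.0]
force: [-4.0, -0.8, 1.7]
gripper_width: 9.8
gripper_force: 40.0
```

>>> step_arm:
  plan: [0.1,0,0,0,0,0,0,0,0,0,0,0]

```text
time_s: 20.0
ee_pos: [518.3, -26.4, 150.0]
ee_rot: [-180.0, 0.1, 14.0]
force: [-4.4, -0.9, 3.3]
gripper_width: 9.8
gripper_force: 40.0
```

>>> step_arm:
  plan: [0.1,0,0,0,0,0,0,0,0,0,0,0]

```text
time_s: 20.17
ee_pos: [518.8, -26.2, 150.0]
ee_rot: [-180.0, 0.2, 14.0]
force: [-5.6, -2.4, 4.1]
gripper_width: 9.5
gripper_force: 40.0
```

>>> step_arm:
  plan: [0.1,0,0,0,0,0,0,0,0,0,0,0]

```text
time_s: 20.33
ee_pos: [519.2, -26.1, 150.0]
ee_rot: [-180.0, 0.3, 14.0]
force: [-6.7, -1.9, 5.2]
gripper_width: 9.7
gripper_force: 40.0
```

>>> step_arm:
  plan: [0.1,0,0,0,0,0,0.1,0,0,0,0,0,0,0,0,0,0,0]

```text
time_s: 20.58
ee_pos: [520.2, -25.8, 149.9]
ee_rot: [-180.0, 0.4, 14.0]
force: [-9.4, -2.8, 6.3]
gripper_width: 9.9
gripper_force: 40.0
```

>>> step_arm:
  plan: [0.1,0,0,0,0,0,0,0,0,0,0,0]

```text
time_s: 20.75
ee_pos: [520.6, -25.7, 149.9]
ee_rot: [-180.0, 0.5, 14.0]
force: [-11.2, -2.1, 7.2]
gripper_width: 9.7
gripper_force: 40.0
```

>>> step_arm:
  plan: [0.1,0,0,0,0,0,0,0,0,0,0,0]

```text
time_s: 20.92
ee_pos: [521.1, -25.5, 149.9]
ee_rot: [-180.0, 0.5, 14.0]
force: [-11.9, -3.6, 8.6]
gripper_width: 9.5
gripper_force: 40.0
```

```bash
python3 - <<'E'
from h import *
ims=[]
for c in("wrist","scene"):
  p=viewer.grab_frame(c)
  if c=="wrist": a=cv2.resize(p["img"][40:240,156:356],(390,390),interpolation=cv2.INTER_CUBIC)
  else: b=cv2.resize(p["img"][125:195,230:300],(390,390),interpolation=cv2.INTER_CUBIC)
  for n,z in(("clip_bore",145),("tube_mouth",145),("stopper",145),("block",0)):
    for r in viewer.pinpoint(n,p)[:1]: print(c,n,round(r["score"],2),np.round(r["location"],1),np.round(onz(p,r["location"],z)[:2],1))
cv2.imwrite("pics/w7.png",cv2.cvtColor(np.hstack([a,b]),4))
E
```

```text
wrist tube_mouth 0.53 [257.6 150.6] [572.5 -14.2]
wrist stopper 0.96 [256.9 168.8] [562.2 -16.4]
wrist block 0.83 [258.2 150.3] [553.4 -20.7]
scene clip_bore 0.58 [245.4 156.9] [556.7 -12.8]
scene tube_mouth 0.63 [247.5 155.2] [558.1 -21.1]
scene stopper 0.81 [161. 245.] [467.8 301.2]
scene block 0.94 [246.4 203.3] [556.5 -18. ]
```

View pics/w7.png

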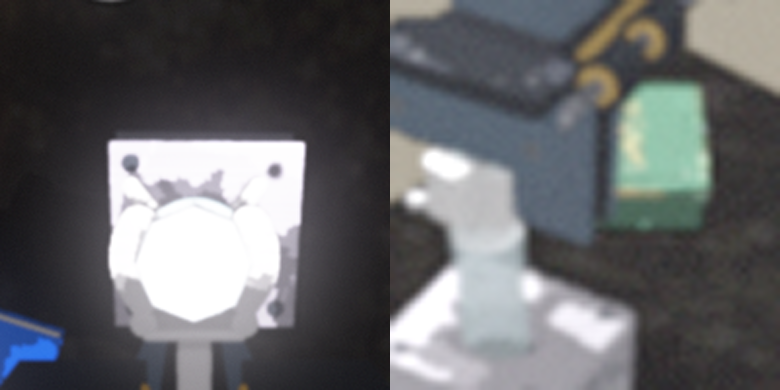

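The stopper head is encircled by the clip arms, centre at (194,262) with the arms at 130 and 262, and the tube leans on its well. The clip looks home, so I'll nudge once more, relieve the force and let go.

>>> step_arm:
  plan: [0.1,0,0,0,0,0,0,0,0,0,0,0]

```text
time_s: 21.58
ee_pos: [521.6, -25.4, 149.8]
ee_rot: [-180.0, 0.6, 14.0]
force: [-12.7, -4.1, 9.2]
gripper_width: 9.7
gripper_force: 40.0
```

>>> step_arm:
  plan: [-0.2,0,0,0,0,0,-0.2,0,0,0,0,0,-0.2,0,0,0,0,0,-0.1,0,0,0,0,0,0,0,0,0,0,0]

```text
time_s: 22.0
ee_pos: [518.4, -26.4, 149.8]
ee_rot: [-180.0, 0.1, 14.0]
force: [-4.0, -1.3, 1.4]
gripper_width: 10.1
gripper_force: 40.0
```

>>> step_arm:
  plan: [-0.15,0,0,0,0,0,-0.15,0,0,0,0,0,0,0,0,0,0,0]

```text
time_s: 22.25
ee_pos: [516.9, -26.8, 149.9]
ee_rot: [180.0, -0.1, 14.0]
force: [0.1, -0.6, -2.3]
gripper_width: 9.7
gripper_force: 40.0
```

>>> step_arm:
  plan: [0,0,0,0,0,0,0,0,0,0,0,0,0,0,0,0,0,0,0,0,0,0,0,0]
  hand: 3.5

```text
time_s: 22.58
ee_pos: [517.1, -26.9, 150.4]
ee_rot: [180.0, -0.1, 14.0]
force: [0.4, 0.3, 0.1]
gripper_width: 33.0
gripper_force: 0.0
```

>>> step_arm:
  plan: [-0.2,0,0,0,0,0,-1.5,0,0,0,0,0,-3,0,-1,0,0,0,-2,0,-3,0,0,0,0,0,-3,0,0,0]

```text
time_s: 23.0
ee_pos: [446.4, -43.4, 219.6]
ee_rot: [-179.9, 0.4, 13.9]
force: [1.1, 0.4, 0.6]
gripper_width: 34.7
gripper_force: 0.0
```

>>> step_arm:
  plan: [0,0,0,0,0,0,0,0,0,0,0,0]

```text
time_s: 23.17
ee_pos: [452.4, -43.3, 222.0]
ee_rot: [179.9, -0.3, 14.0]
force: [-0.6, 0.2, -1.0]
gripper_width: 35.0
gripper_force: 0.0
```

```bash
python3 - <<'E'
from h import *
s=sensors.state();print(s["ee_pos"],s["force"])
for c in("wrist","scene"):
  p=viewer.grab_frame(c)
  if c=="wrist": a=cv2.resize(p["img"][40:240,156:356],(390,390),interpolation=cv2.INTER_CUBIC)
  else: b=cv2.resize(p["img"][125:195,220:290],(390,390),interpolation=cv2.INTER_CUBIC)
  for n,z in(("clip_bore",145),("clip_tab",147.5),("tube_mouth",145),("stopper",145),("block",0),("specimen_vial_3",0),("vial_white",0),("lamp_tin",0)):
    for r in viewer.pinpoint(n,p)[:1]: print(c,n,round(r["score"],2),np.round(r["location"],1),np.round(onz(p,r["location"],z)[:2],1))
cv2.imwrite("pics/w8.png",cv2.cvtColor(np.hstack([a,b]),4))
E
```

```text
[452.36675881 -43.33761445 222.03259579] [-0.58258987  0.22862846 -0.96882571]
wrist clip_bore 0.75 [255.   67.5] [556.6 -17.4]
wrist clip_tab 0.64 [254. 118.] [519.8 -25.8]
wrist tube_mouth 0.73 [260.5  89.8] [541.8 -25.6]
wrist stopper 0.9 [110.1  40.8] [548.3  92.9]
wrist block 0.62 [255.8  87.3] [554.7 -19. ]
wrist specimen_vial_3 0.69 [ 61.3 205.7] [335.3 209.3]
wrist vial_white 0.74 [ 11.3 153.3] [394.2 279.6]
wrist lamp_tin 0.82 [426.3  56.4] [ 640.6 -214.7]
scene clip_bore 0.88 [248.2 157.3] [551.1 -16.3]
scene clip_tab 0.55 [263.2 158. ] [522.4 -36.4]
scene tube_mouth 0.62 [250.4 157.1] [548.  -20.5]
scene stopper 0.7 [132.8 267.2] [459.3 370.7]
scene block 0.58 [246.5 203.3] [556.3 -18.2]
scene specimen_vial_3 0.74 [246.2 155.4] [ 702.8 -165.5]
scene vial_white 0.61 [201.  306.2] [398.1 272.3]
scene lamp_tin 0.69 [278.  154.1] [ 643.9 -234.6]
```

View pics/w8.png

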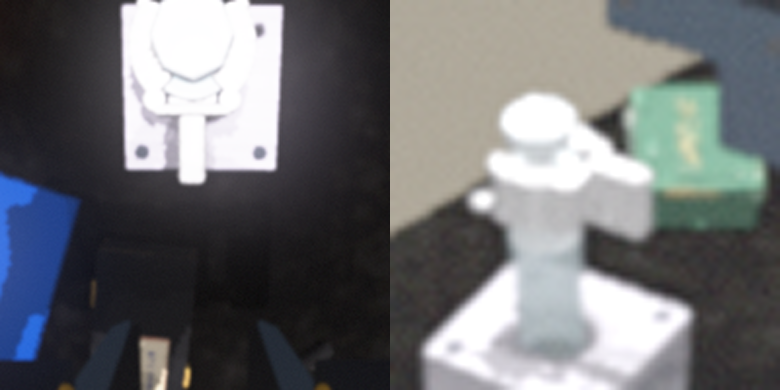

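The clip encircles the joint at (540,175) in the scene crop, under the head at (540,120). Its tab points back, level, and the tin and vials are unmoved. The gripper is clear, so I'll hand in.

```bash
python3 -c "
from workcell import env
print(env.job_done())"
```

```text
the job is handed in; nothing more can be done
None
```

I handed in the job at about 23 s: the stopper is in the tube's mouth and the clip snapped round the joint at a push of about 13.5 N at most, with the vials and tin unmoved and the gripper clear. The verdict wasn't shown, and I viewed 12 pictures, over the limit of 10.

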